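# Stow the reamer and click the case lid shut

### The job

Lay the bronze pocket reamer inside its open wooden case, then slide the lid shut until its brass tab clicks down behind the steel ledge and stays locked. Ease the lid home by feel and do not force it against its catch; leave the stone egg and the olive-wood pegs where they are.

Things in the scene. Friction and masses are not known exactly. Their poses are not given: they have to be found in the camera images.
- case: Fixed oblong wooden case, 196 (x) by 96 (y) mm, 49 mm high. Origin on the bench under its middle, z up. The lid slides along the case's x: it closes toward +x, opens toward -x. Compartment: x -90..+90, y -38..+38 mm, floor 6 mm above the bench; walls 40 mm high, side rails 49 mm. A 6 mm base board runs on to x = +185 mm and carries the catch; the lid passes over the +x end wall.
- bay (a point): Point on the compartment's floor, 6 mm above the bench, 45 mm toward +x from the case's middle: the centre of the part left uncovered by the open lid and its tab (at least 85 mm long in x and 76 mm wide).
- lid_knob (a point): Centre of the dark grip block on the lid, 61 mm above the bench: 16 mm along the case's x, 36 mm along y, 30 mm high, on the lid's top face (46 mm above the bench). The lid, a light wooden plate 212 x 86 x 5 mm, is captive in its rails: it can only slide along the case's x, with about 1.5 N of friction, and stays where it is left. At the start it is 130 to 170 mm short of shut.
- lid_front (a point): Middle of the lid's leading (+x of the case) edge, 158 mm ahead of the knob's centre; it is what meets the buffer pads. Just as the tab clicks, this edge meets two grey felt pads on the carriage, sprung at about 9 N per mm, so the push rises again. More than 18 N of lid or tab against the catch (block, carriage, ledge, pads) counts as forcing it.
- barb_tip (a point): Axis of the 5 mm thick round barb at the free end of the lid's brass spring tab: 192 mm ahead (+x of the case) of the knob's centre, about 46.5 mm above the bench when relaxed; it only bends upward. Near the end the barb climbs a low lip (push about 3 to 7 N), rides 2 mm high along a flat runway, climbs the ledge (7 to 11 N) and snaps down behind it; then the push drops away.
- catch: Fixed block beyond the case's +x end, axes as the case's, origin 128 mm from the case's middle, 6 mm above the bench. A steel carriage on it holds runway, ledge (top 48.5 mm above the bench) and buffer; its setting differs each time and is not reported: the ledge's back face lies at x = 0 to +20 mm here, the lip 27 mm before it. Locked: barb axis 2.5 mm behind that face or more, and down.
- reamer: Loose bronze pocket reamer, 68 mm long, 0.06 to 0.12 kg, lying flat along its x axis. Square-sided handle 32 long, 16 wide, 14 mm high at x -34..-2 mm; tapered shaft, 11 to 6 mm thick, at x -2..+34 mm. Origin under its middle, on what it lies on.
- reamer_grip (a point): Where to pinch the reamer's handle across its 16 mm width: 15 mm from the reamer's origin toward the handle, 7 mm above what it lies on; near its centre of mass.
- egg: Loose speckled stone polishing egg, 47 mm across, 56 mm tall, standing on a small flat; origin under it. Bystander.
- peg_a: Loose olive-wood tuning peg lying on the bench, 83 mm long along its x axis, flat head 22 mm wide at -x; origin under it. Bystander.
- peg_b: Second olive-wood tuning peg, the same. Bystander.
Not all that is in view belongs to the job. Leave any orange or white look-alike of the reamer alone.

How it is judged (in metres and radians):
On the way, in this order (a step that is already met when the one before it is completed fails the run):
1. the reamer lies in the case, let go, with the lid still open (x of reamer in the frame of case between -0.09 and 0.09 m and y of reamer in the frame of case between -0.038 and 0.038 m and z of reamer in the frame of case below 0.022 m and contact force between reamer and the fingers below 0.1 N and linear speed of reamer below 0.02 m/s and x of barb_tip in the frame of case below 0.07 m), for 0.2 s.
2. the lid is shut and the barb has snapped down behind the ledge (x of barb_tip in the frame of case above 0.1288 m and z of barb_tip in the frame of case below 0.0473 m), for 0.2 s.
At the end, for the whole second after the job is handed in: The reamer lies at rest in the case (origin within the compartment, below 22 mm) and the lid is locked: barb beyond x = 128.8 mm of the case and down again (axis below 47.3 mm; unlocked, it rides at 48 mm or more there) (all of step 2 and x of reamer in the frame of case between -0.09 and 0.09 m and y of reamer in the frame of case between -0.038 and 0.038 m and z of reamer in the frame of case below 0.022 m and linear speed of reamer below 0.02 m/s); the robot touches nothing.
It fails at once if the lid is forced: more than 18 N between the lid or its tab and the catch (contact force between lid and catch above 18 N).
It fails at once if the egg is moved more than 12 mm (distance of egg from where it was at the start of the episode above 0.012 m).
It fails at once if a peg is moved more than 12 mm (distance of any of peg_a, peg_b from where it was at the start of the episode above 0.012 m).
It also fails if it takes over 61 s, if anything falls off the work surface, if the arm or the gripper's body presses on something with over 40 N, if the wrist force passes 120 N, or if a joint passes its speed limit or range.

### The arm

A 6-joint arm with a two-finger parallel gripper is mounted at the origin on the work surface. World frame = base frame: x ahead of the robot, y to its left, z up, the work surface at z = 0. Lengths are in mm, angles in rad, forces in N, time in s.
With the tool pointing down it reaches from about 300 to 775 mm from the base axis. Payload 14.6 kg.
Tool frame: the origin (TCP) lies between the finger pads; the fingertips stand 19 mm ahead of it and the grasp point (between the pads) is the TCP; z points along the fingers, y is the line along which they close (so a half turn about z gives the same grasp; the last joint's range is limited). The gripper opens to 94 mm and grips with 3 to 60 N. Pads are 16 mm wide; open, the fingers measure 119 mm over their backs; the gripper's body (75 mm by 177 mm) begins 78 mm behind the grasp point.
Start: joints at [1.269, 0.3, 1.521, -0, 1.321, -0.067], TCP at [127.955, 534.899, 224.446] pointing down, gripper open.
Joint ranges: [-3.03, 3.03], [-0.79, 2.21], [0.23, 2.52], [-1.04, 4.18], [0, 3.07], [-2.55, 2.55]. Speed limits (rad/s): [2.22, 2.22, 2.57, 3.14, 3.14, 3.14].

### API

Orientations are given as [roll, pitch, yaw] about the fixed x, y, z axes, in that order (R = Rz(yaw) Ry(pitch) Rx(roll)).
In Python, from cell import monitor, imaging, job, find_in, trace gives the robot as it stands. The module is installed in compiled form; this text tells all that it offers.
- The arm moves only by the tool arm_command, never from a script. Its argument "steps" is a list of rows, each a list of 5 numbers: the opening, from 0 (shut) to 1 (fully open), then the shift along the tool's x, y, z in mm, then the turn about the tool's z in degrees. In form: [[gripper, dx, dy, dz, turn], ...]. A call has 1 to 20 rows; each row is the pose to reach, as a shift and turn from the pose commanded when the call began, along the tool's axes at that moment; what a row does not reach only later rows make up. A row lasts 1/8 s, in which the tool goes at most 62.5 mm and 10.7 degrees, less where a joint would pass 70% of its speed; a pose out of reach is approached as far as the arm can. A call with a gripper value outside its range is refused whole. The fingers move at their own pace and stop on an object; "force" is the grip in N (left out, the last holds). Time passes only in rows, so rows that repeat a pose let the fingers close. It gives the time, the measured TCP pose, the force, the opening and the grip force at its end, in the units of the state.
- monitor.read_state(): the state, without advancing time (a new reading comes with each control period).
- imaging.camera(name): name is "side" or "top" or "wrist"; returns a dict with "img" (384x512x3 uint8, red, green, blue), "mtx" (3x3 intrinsics, pixels), "view" (4x4, takes a point from world to camera coordinates). Camera axes: x right, y down, z forward; pixel columns grow to the right and rows downward; lengths in mm; the calibration is good to about 2 mm. A picture is of the moment at which its call begins. There is no depth.
- job.sign_off(): hands the job in; it is judged then, once.
Trained networks look in a picture, given as the dict that the camera call returned (one of the last four; its "shot" number tells which), for a name from the list of things; names that differ only in an ending like _2 or _b are one class to them, and where a whole thing is asked for, a point or a joint stands for the part that bears it (a point fixed in the world has none). Each returns a list of dicts, best first, with "p" (0 to 1); they miss things now and then, are a little off and sometimes report something else, mostly with a low value. They report only what shows in the picture. A call takes as long as a camera call. They do not tell look-alikes from the thing itself.
- find_in(picture, target): "rect" ([centre column, centre row, width, height] in pixels, round what is visible of it).
- trace(picture, target): "region" (384x512 bool, what is visible of it) and "rect" ([centre column, centre row, width, height] in pixels, round what is visible of it).
The state is a dict: "clock": time; "joints": joint angles; "qd": joint speeds; "effort": joint torques, N m; "eef_pos": TCP position; "eef_rot": TCP orientation; "wrist_force": force on the tool from outside, world axes, zero at the start; "moment": the same for the moment, N m; "finger_gap": finger opening in mm; "finger_force": force on a finger pad.
Only numpy, scipy, OpenCV 4.12 (cv2) and the standard library are available. Lean on these libraries where they do the work, as an engineer would, in place of code of your own. Each camera call takes 0.05 s, during which the arm holds its last target. There are 200 camera calls.

## Working session

There is one attempt and no reset: what is moved stays moved. The work goes in short steps, Python scripts to look and compute and a tool call to move; the robot and the scene stay as the last step left them, time stands still between calls to the robot, and variables do not carry over. Pictures are saved under pics/ and viewed, at most 10 in all, crops included, and the job is handed in when it is done.

Besides the shell and the picture viewer there is one more tool, called after "Call:" as name(argument=value, ...) on one line, values as JSON. arm_command: Moves the arm, as the interface text tells. Its arguments: {"type":"object","properties":{"steps":{"type":"array","items":{"type":"array","items":{"type":"number"}}},"force":{"type":"number"}},"required":["steps"]}

```bash
mkdir -p pics
cat > h.py <<'E'
import numpy as np, cv2
from cell import monitor, imaging, job, find_in, trace
def snap(n,save=None):
    d=imaging.camera(n)
    if save: cv2.imwrite('pics/'+save,d['img'][:,:,::-1])
    return d
def px2w(d,uv,z):
    K=np.array(d['mtx']);V=np.array(d['view']);R=V[:3,:3];c=-R.T@V[:3,3]
    r=R.T@np.linalg.solve(K,np.array([uv[0],uv[1],1.]))
    return c+r*(z-c[2])/r[2]
def w2px(d,p):
    q=np.array(d['mtx'])@(np.array(d['view'])@np.append(p,1))[:3]
    return q[:2]/q[2]
E
python3 - <<'E'
from h import *
s=monitor.read_state();print(s['eef_pos'],s['eef_rot'],s['wrist_force'],s['finger_gap'])
a=snap('top');b=snap('side')
cv2.imwrite('pics/a.png',np.vstack([a['img'],b['img']])[:,:,::-1][:, :]) 
im=np.hstack([a['img'],b['img']]);
cv2.imwrite('pics/top.png',cv2.resize(a['img'],(800,600),interpolation=cv2.INTER_CUBIC)[:,:,::-1])
for d,n in((a,'top'),(b,'side')):
  for t in['case','lid_knob','catch','reamer','egg','peg_a']:
    print(n,t,[(round(o['p'],2),np.round(o['rect']).tolist(),np.round(px2w(d,o['rect'][:2],61 if t=='lid_knob' else 7)[:2]).tolist()) for o in find_in(d,t)][:4])
E
```

```text
[127.87000466 534.67679561 223.87443716] [-3.14041732e+00 -7.35842589e-05  2.90683031e+00] [-1.30322962 -0.56897654 -0.01043461] 93.93982376719424
top case [(0.66, [273.0, 220.0, 129.0, 46.0], [521.0, -100.0])]
top lid_knob [(0.86, [297.0, 215.0, 80.0, 38.0], [520.0, -174.0])]
top catch [(0.88, [215.0, 226.0, 20.0, 17.0], [513.0, 97.0])]
top reamer [(0.66, [117.0, 227.0, 16.0, 3.0], [536.0, 423.0]), (0.52, [150.0, 237.0, 22.0, 16.0], [495.0, 312.0])]
top egg [(0.68, [269.0, 218.0, 16.0, 15.0], [528.0, -86.0]), (0.42, [240.0, 167.0, 10.0, 12.0], [715.0, -3.0])]
top peg_a [(0.66, [151.0, 199.0, 11.0, 26.0], [625.0, 307.0]), (0.39, [368.0, 217.0, 7.0, 14.0], [505.0, -419.0])]
side case [(0.83, [269.0, 202.0, 54.0, 112.0], [526.0, -66.0])]
side lid_knob [(0.89, [279.0, 167.0, 41.0, 45.0], [522.0, -159.0])]
side catch [(0.91, [266.0, 236.0, 31.0, 36.0], [501.0, 65.0])]
side reamer [(0.76, [238.0, 321.0, 20.0, 30.0], [499.0, 314.0]), (0.62, [255.0, 277.0, 20.0, 18.0], [496.0, 198.0]), (0.54, [289.0, 320.0, 10.0, 34.0], [402.0, 285.0]), (0.52, [200.0, 361.0, 24.0, 36.0], [541.0, 411.0])]
side egg [(0.84, [198.0, 199.0, 21.0, 23.0], [717.0, -24.0])]
side peg_a [(0.64, [174.0, 307.0, 42.0, 12.0], [635.0, 316.0]), (0.46, [294.0, 139.0, 18.0, 7.0], [524.0, -422.0])]
```

View pics/top.png

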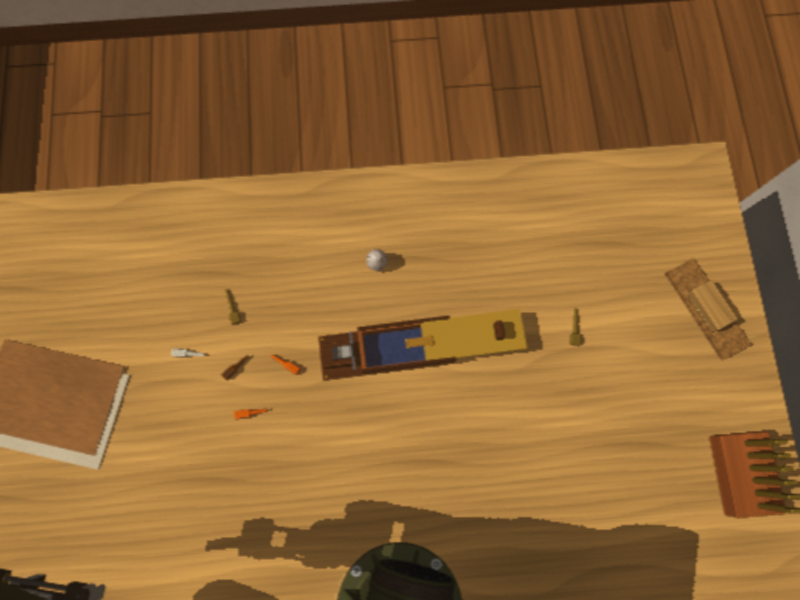

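The top view shows the case with its catch at (220,225) px and the knob at about (320,211), in 512-px image coordinates. There are four reamer-like things:
- White at (121,226).
- Orange at (184,233).
- Orange at (161,264).
- Brown/bronze at (152,235), which fits because it is the only bronze one.

I'll confirm it in an enlarged crop.

Run:
```python
from h import *
a=snap('top');b=snap('side')
c1=cv2.resize(a['img'][205:285,100:240],(560,320),interpolation=cv2.INTER_CUBIC)
c2=cv2.resize(b['img'][240:384,180:320],(292,300),interpolation=cv2.INTER_CUBIC)
im=np.zeros((600,800,3),np.uint8);im[:320,:560]=c1;im[300:,500:792]=c2
im[320:320+220,:490]=cv2.resize(a['img'][190:250,200:350],(490,220))
cv2.imwrite('pics/crop.png',im[:,:,::-1])
for uv,z in(((152,235),7),((146,240),7),((160,228),7),((320,211),61),((276,219),46),((219,225),40)):print(uv,px2w(a,uv,z).round())
t=trace(a,'reamer')
for o in t: print(o['p'],np.round(o['rect']))
```

```text
(152, 235) [501. 307.   7.]
(146, 240) [485. 327.   7.]
(160, 228) [522. 280.   7.]
(320, 211) [ 527. -250.   61.]
(276, 219) [ 515. -107.   46.]
(219, 225) [511.  80.  40.]
0.66 [157. 264.  11.   8.]
0.65 [148. 240.   7.   6.]
0.6 [115. 227.  15.   8.]
0.56 [183. 234.  19.  13.]
0.27 [295. 216.  82.  35.]
```

View pics/crop.png

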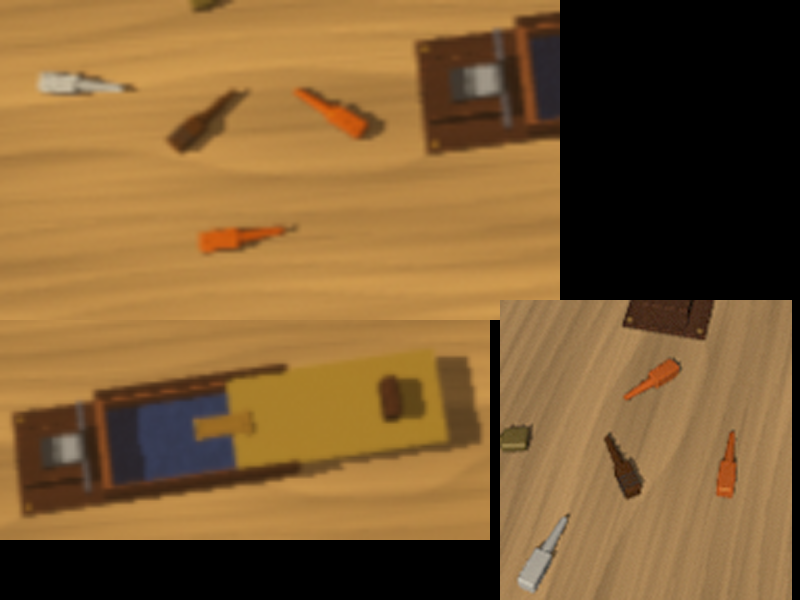

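The crop confirms it: the bronze reamer is at top px (152,235), lying apart from the two orange ones and the white one. I'm moving above it for a close look.

Call:
arm_command(steps=[[1,-60,-20,0,5],[1,-120,-40,0,10],[1,-180,-60,0,15],[1,-240,-80,0,20],[1,-300,-100,0,25],[1,-360,-120,0,30],[1,-415,-137,0,38],[1,-415,-137,0,38],[1,-415,-137,0,38]])

```text
clock: 1.98
eef_pos: [499.3, 305.3, 224.2]
eef_rot: [-3.141, -0.0, 2.244]
wrist_force: [0.0, 0.1, -0.6]
finger_gap: 94.0
finger_force: 0.0
```

Run:
```python
from h import *
s=monitor.read_state();print(s['clock'],s['eef_pos'],s['eef_rot'],s['wrist_force'])
d=snap('wrist','w1.png')
for t in('reamer','case','catch'):
  for o in trace(d,t):
    ys,xs=np.nonzero(o['region']);
    m=d['img'][o['region']].mean(0).round()
    P=np.array([px2w(d,p,7)[:2] for p in zip(xs[::3],ys[::3])]);c=P.mean(0);u=np.linalg.svd(P-c,full_matrices=False)[2][0];q=(P-c)@u
    print(t,round(o['p'],2),np.round(o['rect']),m,c.round(1),'ang',np.degrees(np.arctan2(u[1],u[0])).round(1),q.min().round(1),q.max().round(1))
```

```text
1.975 [499.30340218 305.30428299 224.23815041] [-3.14116496e+00 -2.75180801e-04  2.24431660e+00] [ 0.03856054  0.13882735 -0.55633456]
reamer 0.83 [181. 135.  34.  53.] [158.  76.   2.] [402.2 284.6] ang -85.1 -27.0 41.5
reamer 0.8 [205. 226.  44.  20.] [165.  78.   1.] [495.7 195.3] ang -124.3 -40.8 26.1
reamer 0.78 [254. 166.  13.  54.] [84. 49. 13.] [497.6 311.9] ang -49.3 -27.7 39.8
reamer 0.76 [330. 119.  40.  46.] [152. 141. 123.] [540.2 416.2] ang -98.2 -26.4 38.8
case 0.87 [158. 315.  97. 112.] [57. 41. 33.] [535.6  21.4] ang -81.2 -113.8 116.3
case 0.56 [254. 165.  16.  54.] [85. 50. 14.] [497.7 313.2] ang -50.8 -26.6 40.8
catch 0.95 [168. 299.  38.  71.] [68. 42. 24.] [520.9  83.9] ang 113.7 -79.0 41.4
catch 0.31 [251. 165.  16.  53.] [85. 50. 14.] [498.4 312.5] ang -49.0 -27.8 39.7
```

View pics/w1.png

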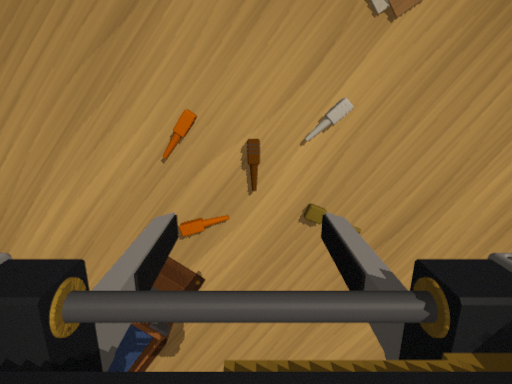

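Call:
arm_command(steps=[[0.6,15,3,50,-1.4],[0.6,15,3,100,-1.4],[0.6,15,3,150,-1.4],[0.6,15,3,185,-1.4],[0.6,15,3,202,-1.4],[0.6,15,3,202,-1.4],[0.6,15,3,202,-1.4],[0,15,3,202,-1.4],[0,15,3,202,-1.4],[0,15,3,202,-1.4],[0,15,3,202,-1.4],[0,15,3,202,-1.4]], force=15)

```text
clock: 3.68
eef_pos: [492.8, 318.8, 22.5]
eef_rot: [3.141, 0.0, 2.268]
wrist_force: [-0.7, 0.2, 0.7]
finger_gap: 15.8
finger_force: 15.0
```

Call:
arm_command(steps=[[0,0,0,-55,0],[0,0,0,-110,0],[0,0,0,-175,0],[0,-45,-32,-175,6],[0,-90,-64,-175,12],[0,-135,-96,-175,18],[0,-180,-128,-175,24],[0,-225,-160,-175,30],[0,-259,-187,-175,37],[0,-259,-187,-175,37],[0,-259,-187,-175,37]])

```text
clock: 5.05
eef_pos: [515.6, 0.4, 197.4]
eef_rot: [-3.141, -0.0, 1.623]
wrist_force: [0.7, -0.4, -1.4]
finger_gap: 16.3
finger_force: 15.0
```

Run:
```python
from h import *
s=monitor.read_state();print(s['clock'],s['eef_pos'],s['eef_rot'],s['wrist_force'],s['finger_gap'])
d=snap('wrist');cv2.imwrite('pics/w2.png',cv2.resize(d['img'],(800,600),interpolation=cv2.INTER_CUBIC)[:,:,::-1])
for n,t in(('wrist','case'),('wrist','catch'),('wrist','lid_knob')):
  for o in find_in(d,t): print(t,round(o['p'],2),np.round(o['rect']))
a=snap('top'); 
for t in('lid_knob',):
  for o in trace(a,t): 
    ys,xs=np.nonzero(o['region']);P=np.array([px2w(a,p,46)[:2] for p in zip(xs,ys)]);print(t,o['p'],cv2.minAreaRect(P.astype(np.float32)))
print(np.array(d['view']).round(3).tolist(),np.array(d['mtx']).tolist())
```

```text
5.05 [5.15556113e+02 4.39837505e-01 1.97369899e+02] [-3.14138327e+00 -2.23893953e-04  1.62306224e+00] [ 0.7092544  -0.39026827 -1.35778586] 16.2968685157395
case 0.79 [248. 208.  93. 300.]
catch 0.86 [249.  93.  79.  71.]
lid_knob 0.63 [251. 307.  54. 114.]
lid_knob 0.91 ((524.262939453125, -183.8778076171875), (87.57555389404297, 233.24647521972656), 2.0402486324310303)
[[0.999, 0.052, -0.001, -513.687], [0.05, -0.963, 0.263, -47.027], [0.012, -0.263, -0.965, 358.124], [0.0, 0.0, 0.0, 1.0]] [[295.5750725435518, 0.0, 249.25848235051353], [0.0, 295.5750725435518, 185.1141419475956], [0.0, 0.0, 1.0]]
```

View pics/w2.png

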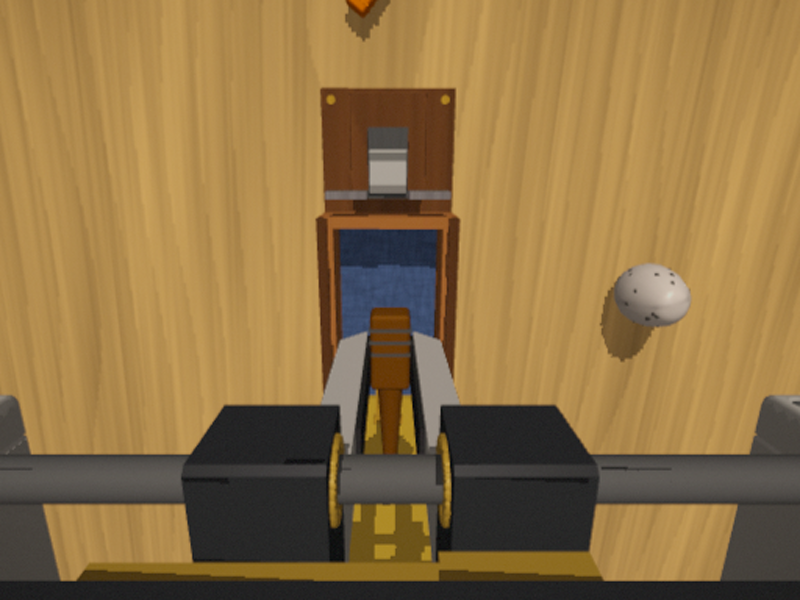

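Run:
```python
from h import *
d=snap('wrist')
for n,(u,v),z in(('boardL',(320,88),6),('boardR',(455,88),6),('railL',(317,219),49),('railR',(459,219),49),('wallinL',(334,229),40),('wallinR',(442,229),40),('ledge front?',(388,148),48.5),('carriage front',(388,194),48),('carriage back',(388,127),40),('lip/ledge',(388,160),48)):
  print(n,px2w(d,(u*.64,v*.64),z).round(1))
```

```text
boardL [459.  124.2   6. ]
boardR [554.  129.1   6. ]
railL [464.4  37.4  49. ]
railR [558.6  42.3  49. ]
wallinL [474.8  30.1  40. ]
wallinR [548.9  33.9  40. ]
ledge front? [509.2  85.   48.5]
carriage front [510.7  56.1  48. ]
carriage back [508.5  98.3  40. ]
lip/ledge [509.6  77.6  48. ]
```

Measured case: middle at (516.4, -58), +x at yaw 92.9°. The tool is already aligned with it, so I'm lowering the reamer into the bay.

Call:
arm_command(steps=[[0,4,-2,50,0],[0,4,-2,100,0],[0,4,-2,140,0],[0,4,-2,160,0],[0,4,-2,168,0],[0,4,-2,168,0],[0,4,-2,168,0],[0.35,4,-2,168,0],[0.35,4,-2,168,0],[0.35,4,-2,168,0],[0.35,4,-2,155,0],[0.35,4,-2,110,0],[0.35,4,-2,60,0],[0.35,4,-2,20,0],[0.35,4,-2,20,0]])

```text
clock: 7.28
eef_pos: [514.6, 3.9, 181.2]
eef_rot: [3.135, 0.001, 1.622]
wrist_force: [0.7, -0.8, -0.5]
finger_gap: 32.9
finger_force: 0.0
```

Run:
```python
from h import *
d=snap('wrist');cv2.imwrite('pics/w3.png',d['img'][:,:,::-1])
s=monitor.read_state();print(s['clock'],s['eef_pos'],s['finger_gap'],s['wrist_force'])
for t in('reamer','lid_knob'):
  for o in trace(d,t):
    ys,xs=np.nonzero(o['region']);P=np.array([px2w(d,p,13)[:2] for p in zip(xs,ys)])-[516.4,-58]
    R=np.array([[-.0515,.9987],[-.9987,-.0515]]);Q=P@R.T;print(t,o['p'],Q.min(0),Q.max(0))
```

```text
7.325 [513.75855117   3.96665325 178.96651863] 32.81584100520548 [-0.19468212 -0.33747147 -0.47964138]
reamer 0.61 [11.94679888 -7.87685664] [80.0454781   8.21293089]
reamer 0.54 [227.95633769   9.65474356] [235.84194787  28.30516149]
lid_knob 0.82 [-199.9410951   -47.43422267] [-15.00267787  47.6337732 ]
```

View pics/w3.png

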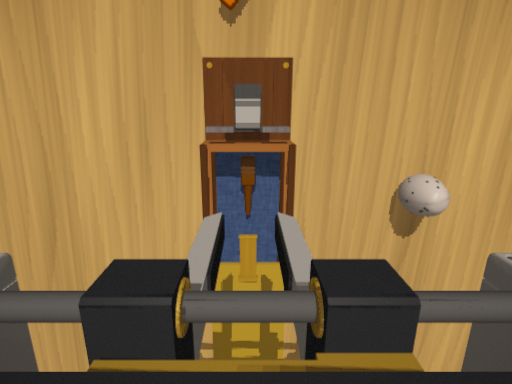

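Run:
```python
from h import *
d=snap('wrist');R=np.array([[-.0515,.9987],[-.9987,-.0515]]);C=np.array([516.4,-58])
f=lambda uv,z:(R@(px2w(d,uv,z)[:2]-C)).round(1)
print('barb end',f((248,235),46.5),'lidfront',f((248,263),46),'lid edges',f((218,263),46),f((281,263),46))
for v in(84,97,99,106,125,129,132):print('row',v,f((248,v),48.5))
a=snap('top')
g=a['img'][195:225,305:335].astype(int)
# dark knob mask
m=(a['img'].sum(2)<230);m2=np.zeros_like(m);m2[200:224,308:332]=m[200:224,308:332]
ys,xs=np.nonzero(m2);print(len(xs),xs.min(),xs.max(),ys.min(),ys.max())
f2=R@(px2w(a,(xs.mean(),ys.mean()),70)[:2]-C);print('knob top',f2)
cv2.imwrite('pics/k.png',cv2.resize(a['img'][190:250,200:350],(750,300),interpolation=cv2.INTER_NEAREST)[:,:,::-1])
```

```text
barb end [2.8 2.8] lidfront [-30.8   2.9] lid edges [-30.9  35.9] [-30.8 -33.3]
row 84 [155.4   2.5]
row 97 [143.9   2.6]
row 99 [142.1   2.6]
row 106 [135.8   2.6]
row 125 [118.2   2.6]
row 129 [114.4   2.6]
row 132 [111.6   2.6]
508 308 331 200 223
knob top [-188.33205487    5.78162987]
```

Reamer lies in the bay with the lid open (barb at about +2 mm, so the knob is near case x = -190). I'm moving to grip the knob across its y.

Call:
arm_command(steps=[[0.8,-50,0,0,0],[0.8,-100,-1,0,0],[0.8,-150,-1,0,0],[0.8,-200,-2,0,0],[0.8,-252,-2,0,0],[0.8,-252,-2,0,0],[0.8,-252,-2,40,0],[0.8,-252,-2,80,0],[0.8,-252,-2,100,0],[0.8,-252,-2,109,0],[0.8,-252,-2,109,0]])

```text
clock: 8.9
eef_pos: [524.4, -247.2, 68.2]
eef_rot: [-3.141, -0.0, 1.623]
wrist_force: [0.0, 0.3, 0.5]
finger_gap: 75.1
finger_force: 0.0
```

Run:
```python
from h import *
s=monitor.read_state();print(s['clock'],s['eef_pos'],s['eef_rot'],s['finger_gap'],s['wrist_force'])
d=snap('wrist');b=snap('side')
im=np.hstack([cv2.resize(d['img'],(400,300)),cv2.resize(b['img'][100:220,200:360],(400,300))])
cv2.imwrite('pics/w4.png',im[:,:,::-1])
```

```text
8.9 [ 524.35627955 -247.22022181   68.23052189] [-3.14090675e+00 -4.92886172e-04  1.62275335e+00] 75.06458087988895 [0.01209409 0.33703538 0.50356088]
```

View pics/w4.png

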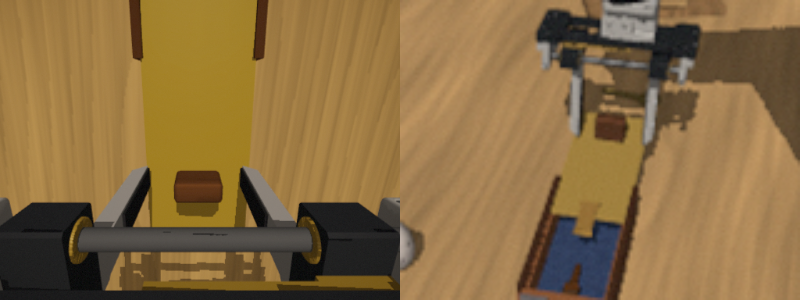

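The wrist view shows the knob between the fingers at about (198,182) of the 400-px panel. I'll compute its offset.

Run:
```python
from h import *
d=snap('wrist');R=np.array([[-.0515,.9987],[-.9987,-.0515]]);C=np.array([516.4,-58])
f=lambda uv,z:(R@(px2w(d,uv,z)[:2]-C)).round(1)
k=1.28
print('tcp',(R@(monitor.read_state()['eef_pos'][:2]-C)).round(1))
for n,p,z in(('top far',(198,171),76),('top near',(198,187),76),('bottom near',(198,202),46),('left',(175,187),76),('right',(222,187),76),('L lid',(144,120),46),('R lid',(252,120),46)): print(n,f((p[0]*k,p[1]*k),z))
```

```text
tcp [-190.     1.4]
top far [-176.1    0. ]
top near [-188.5   -0. ]
bottom near [-217.3   -0.5]
left [-188.4   16.6]
right [-188.5  -17.4]
L lid [-144.4   42.8]
R lid [-144.5  -43.4]
```

Run:
```python
from h import *
d=snap('wrist');R=np.array([[-.0515,.9987],[-.9987,-.0515]]);C=np.array([516.4,-58])
f=lambda uv,z:(R@(px2w(d,uv,z)[:2]-C)).round(1)
for v in(219,239,259):print(v,f((253,v),76),f((253,v),46))
im=d['img'][205:275,253].astype(int);print([tuple(x) for x in im[::3]])
```

```text
219 [-176.3    0.2] [-188.3   -0.2]
239 [-188.4    0.2] [-2.028e+02 -2.000e-01]
259 [-2.01e+02  2.00e-01] [-217.8   -0.3]
[(np.int64(162), np.int64(129), np.int64(37)), (np.int64(162), np.int64(127), np.int64(33)), (np.int64(162), np.int64(127), np.int64(34)), (np.int64(161), np.int64(127), np.int64(34)), (np.int64(93), np.int64(60), np.int64(26)), (np.int64(77), np.int64(44), np.int64(20)), (np.int64(75), np.int64(41), np.int64(17)), (np.int64(74), np.int64(40), np.int64(20)), (np.int64(77), np.int64(42), np.int64(19)), (np.int64(88), np.int64(50), np.int64(24)), (np.int64(107), np.int64(60), np.int64(27)), (np.int64(96), np.int64(54), np.int64(24)), (np.int64(93), np.int64(52), np.int64(26)), (np.int64(91), np.int64(51), np.int64(26)), (np.int64(87), np.int64(49), np.int64(24)), (np.int64(81), np.int64(43), np.int64(19)), (np.int64(77), np.int64(42), np.int64(17)), (np.int64(60), np.int64(31), np.int64(18)), (np.int64(101), np.int64(77), np.int64(24)), (np.int64(98), np.int64(75), np.int64(20)), (np.int64(99), np.int64(76), np.int64(20)), (np.int64(98), np.int64(75), np.int64(25)), (np.int64(98), np.int64(75), np.int64(20)), (np.int64(100), np.int64(76), np.int64(25))]
```

Knob's front face is at -188.4, so its centre is about -196. I'm shifting back 5 mm and closing on it.

Call:
arm_command(steps=[[0.8,-5.5,1,0,0],[0.8,-5.5,1,0,0],[0,-5.5,1,0,0],[0,-5.5,1,0,0],[0,-5.5,1,0,0],[0,-5.5,1,0,0],[0,-5.5,1,0,0]], force=30)

```text
clock: 9.98
eef_pos: [526.8, -253.2, 68.6]
eef_rot: [3.139, 0.001, 1.622]
wrist_force: [11.6, -0.2, -5.1]
finger_gap: 35.9
finger_force: 30.0
```

Call:
arm_command(steps=[[0,0,1,0,0],[0,0,1,0,0],[0,0,1,0,0]])

```text
clock: 10.35
eef_pos: [526.9, -253.2, 68.5]
eef_rot: [3.141, 0.0, 1.622]
wrist_force: [5.7, -0.2, -2.0]
finger_gap: 35.4
finger_force: 30.0
```

Call:
arm_command(steps=[[0,0,1,0,0],[0,5,1,0,0],[0,13,1,0,0],[0,21,1,0,0],[0,29,1,0,0],[0,37,1,0,0],[0,45,1,0,0],[0,53,1,0,0],[0,61,1,0,0],[0,69,1,0,0],[0,77,1,0,0],[0,84,1,0,0],[0,90,1,0,0],[0,93,1,0,0],[0,95,1,0,0],[0,95,1,0,0],[0,95,1,0,0]])

```text
clock: 12.48
eef_pos: [522.2, -157.8, 68.4]
eef_rot: [-3.14, -0.001, 1.622]
wrist_force: [-5.2, 1.2, 3.4]
finger_gap: 35.9
finger_force: 30.0
```

Run:
```python
from h import *
s=monitor.read_state();print(s['clock'],s['eef_pos'],s['wrist_force'],s['finger_gap'])
d=snap('wrist');R=np.array([[-.0515,.9987],[-.9987,-.0515]]);C=np.array([516.4,-58])
print('tcp',R@(s['eef_pos'][:2]-C))
w=d['img'][0:150,200:300];cv2.imwrite('pics/w5.png',cv2.resize(w,(400,600),interpolation=cv2.INTER_CUBIC)[:,:,::-1])
```

```text
12.475 [ 522.18816333 -157.7948639    68.38559933] [-5.2329217   1.16383879  3.39834511] 35.8671144053047
tcp [-99.96322098  -0.64120323]
```

View pics/w5.png

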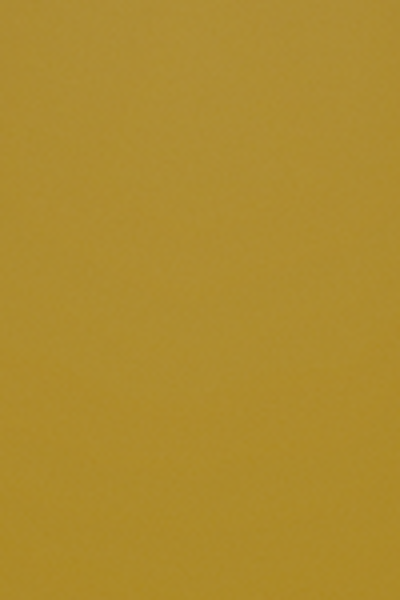

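Call:
arm_command(steps=[[0,1,-1,0,0],[0,2.5,-1,0,0],[0,4,-1,0,0],[0,5.5,-1,0,0],[0,7,-1,0,0],[0,7,-1,0,0]])

```text
clock: 13.28
eef_pos: [521.7, -151.1, 68.5]
eef_rot: [3.141, -0.0, 1.622]
wrist_force: [5.4, -0.9, -3.4]
finger_gap: 36.1
finger_force: 30.0
```

Call:
arm_command(steps=[[0,1,0,0,0],[0,2,0,0,0],[0,3,0,0,0],[0,3,0,0,0]])

```text
clock: 13.78
eef_pos: [521.5, -148.1, 68.5]
eef_rot: [3.141, 0.0, 1.622]
wrist_force: [4.6, -0.9, -4.5]
finger_gap: 35.8
finger_force: 30.0
```

Call:
arm_command(steps=[[0,1,0,0,0],[0,2,0,0,0],[0,3,0,0,0],[0,3,0,0,0]])

```text
clock: 14.28
eef_pos: [521.4, -145.1, 68.5]
eef_rot: [3.141, 0.0, 1.622]
wrist_force: [5.6, 0.0, -2.2]
finger_gap: 36.1
finger_force: 30.0
```

Call:
arm_command(steps=[[0,1,0,0,0],[0,2,0,0,0],[0,2,0,0,0]])

```text
clock: 14.65
eef_pos: [521.3, -143.1, 68.5]
eef_rot: [3.141, 0.0, 1.622]
wrist_force: [4.8, -1.2, -3.0]
finger_gap: 35.5
finger_force: 30.0
```

Call:
arm_command(steps=[[0,0.7,0.5,0,0],[0,1.4,0.5,0,0],[0,2,0.5,0,0],[0,2,0.5,0,0]])

```text
clock: 15.15
eef_pos: [521.2, -141.2, 68.4]
eef_rot: [-3.141, -0.0, 1.622]
wrist_force: [-0.3, -0.4, -0.1]
finger_gap: 35.8
finger_force: 30.0
```

Call:
arm_command(steps=[[0,0.7,0,0,0],[0,1.4,0,0,0],[0,2,0,0,0],[0,2,0,0,0]])

```text
clock: 15.65
eef_pos: [521.2, -139.2, 68.4]
eef_rot: [-3.141, -0.0, 1.622]
wrist_force: [-2.0, -0.4, 0.9]
finger_gap: 35.6
finger_force: 30.0
```

Call:
arm_command(steps=[[0,0.7,0,0,0],[0,1.4,0,0,0],[0,2,0,0,0],[0,2,0,0,0]])

```text
clock: 16.15
eef_pos: [521.1, -137.2, 68.4]
eef_rot: [-3.141, -0.0, 1.622]
wrist_force: [-2.7, 0.1, 2.1]
finger_gap: 35.6
finger_force: 30.0
```

Call:
arm_command(steps=[[0,0.7,0,0,0],[0,1.4,0,0,0],[0,2,0,0,0],[0,2,0,0,0]])

```text
clock: 16.65
eef_pos: [521.0, -135.6, 68.4]
eef_rot: [-3.141, 0.0, 1.622]
wrist_force: [-3.7, -4.1, 1.5]
finger_gap: 35.7
finger_force: 30.0
```

Lip felt at TCP y ≈ -135.6, so I expect the ledge back about 27 mm on (y ≈ -108).

Call:
arm_command(steps=[[0,0.5,0,0,0],[0,1,0,0,0],[0,1.5,0,0,0],[0,2,0,0,0],[0,2,0,0,0]])

```text
clock: 17.27
eef_pos: [520.9, -133.7, 68.4]
eef_rot: [-3.141, 0.001, 1.622]
wrist_force: [-3.7, -4.5, 0.6]
finger_gap: 35.5
finger_force: 30.0
```

Call:
arm_command(steps=[[0,0.7,0,0,0],[0,1.4,0,0,0],[0,2,0,0,0],[0,2,0,0,0]])

```text
clock: 17.77
eef_pos: [520.8, -131.3, 68.4]
eef_rot: [-3.141, -0.0, 1.622]
wrist_force: [-4.3, -2.7, 2.5]
finger_gap: 35.9
finger_force: 30.0
```

Call:
arm_command(steps=[[0,0.8,0,0,0],[0,1.6,0,0,0],[0,2.4,0,0,0],[0,3,0,0,0],[0,3,0,0,0]])

```text
clock: 18.4
eef_pos: [520.7, -128.2, 68.4]
eef_rot: [-3.141, -0.0, 1.622]
wrist_force: [-4.1, -1.5, 1.9]
finger_gap: 35.7
finger_force: 30.0
```

Call:
arm_command(steps=[[0,0.8,-0.3,0,0],[0,1.6,-0.3,0,0],[0,2.4,-0.3,0,0],[0,3.2,-0.3,0,0],[0,4,-0.3,0,0],[0,4,-0.3,0,0]])

```text
clock: 19.15
eef_pos: [520.4, -124.2, 68.5]
eef_rot: [3.141, -0.0, 1.622]
wrist_force: [1.3, -1.2, -3.0]
finger_gap: 35.7
finger_force: 30.0
```

Call:
arm_command(steps=[[0,0.8,0,0,0],[0,1.6,0,0,0],[0,2.4,0,0,0],[0,3,0,0,0],[0,3,0,0,0]])

```text
clock: 19.77
eef_pos: [520.2, -121.3, 68.5]
eef_rot: [3.141, -0.0, 1.622]
wrist_force: [3.5, -1.9, -3.6]
finger_gap: 35.9
finger_force: 30.0
```

Call:
arm_command(steps=[[0,0.7,0,0,0],[0,1.4,0,0,0],[0,2,0,0,0],[0,2,0,0,0]])

```text
clock: 20.27
eef_pos: [520.1, -119.3, 68.5]
eef_rot: [3.141, -0.0, 1.622]
wrist_force: [4.3, -2.6, -4.1]
finger_gap: 36.2
finger_force: 30.0
```

Call:
arm_command(steps=[[0,0.7,0,0,0],[0,1.4,0,0,0],[0,2,0,0,0],[0,2,0,0,0]])

```text
clock: 20.78
eef_pos: [519.9, -117.3, 68.5]
eef_rot: [3.141, -0.0, 1.622]
wrist_force: [4.4, -1.8, -3.8]
finger_gap: 35.9
finger_force: 30.0
```

Call:
arm_command(steps=[[0,0.5,0.3,0,0],[0,1,0.3,0,0],[0,1.5,0.3,0,0],[0,1.5,0.3,0,0]])

```text
clock: 21.28
eef_pos: [519.9, -115.7, 68.4]
eef_rot: [-3.141, -0.0, 1.622]
wrist_force: [0.4, 0.1, -0.2]
finger_gap: 35.3
finger_force: 30.0
```

Call:
arm_command(steps=[[0,0.5,0,0,0],[0,1,0,0,0],[0,1,0,0,0]])

```text
clock: 21.65
eef_pos: [519.9, -115.2, 68.5]
eef_rot: [-3.141, 0.001, 1.622]
wrist_force: [-0.8, -4.6, -1.8]
finger_gap: 35.7
finger_force: 30.0
```

Call:
arm_command(steps=[[0,0.5,0,0,0],[0,1,0,0,0],[0,1,0,0,0]])

```text
clock: 22.02
eef_pos: [519.9, -114.3, 68.4]
eef_rot: [-3.141, 0.001, 1.622]
wrist_force: [-0.3, -6.8, -0.9]
finger_gap: 35.9
finger_force: 30.0
```

On the ledge climb now (6.8 N), so I'm going to finer steps.

Call:
arm_command(steps=[[0,0.4,0,0,0],[0,0.8,0,0,0],[0,0.8,0,0,0]])

```text
clock: 22.4
eef_pos: [519.8, -113.6, 68.4]
eef_rot: [-3.141, 0.001, 1.622]
wrist_force: [-0.7, -6.9, -1.3]
finger_gap: 36.0
finger_force: 30.0
```

Call:
arm_command(steps=[[0,0.4,0,0,0],[0,0.8,0,0,0],[0,0.8,0,0,0]])

```text
clock: 22.78
eef_pos: [519.8, -112.9, 68.5]
eef_rot: [-3.141, 0.001, 1.622]
wrist_force: [-0.1, -7.3, -1.7]
finger_gap: 35.8
finger_force: 30.0
```

Call:
arm_command(steps=[[0,0.3,0,0,0],[0,0.6,0,0,0],[0,0.6,0,0,0]])

```text
clock: 23.15
eef_pos: [519.8, -112.2, 68.5]
eef_rot: [-3.141, 0.001, 1.622]
wrist_force: [0.4, -7.2, -0.8]
finger_gap: 35.7
finger_force: 30.0
```

Call:
arm_command(steps=[[0,0.3,0,0,0],[0,0.6,0,0,0],[0,0.6,0,0,0]])

```text
clock: 23.52
eef_pos: [519.7, -111.3, 68.4]
eef_rot: [-3.141, 0.0, 1.622]
wrist_force: [-1.0, -3.4, -1.4]
finger_gap: 36.1
finger_force: 30.0
```

Call:
arm_command(steps=[[0,0.3,0,0,0],[0,0.5,0,0,0],[0,0.5,0,0,0]])

```text
clock: 23.9
eef_pos: [519.7, -110.4, 68.4]
eef_rot: [-3.141, -0.0, 1.622]
wrist_force: [-1.9, -1.3, -1.0]
finger_gap: 35.8
finger_force: 30.0
```

Call:
arm_command(steps=[[0,0.3,0,0,0],[0,0.5,0,0,0],[0,0.5,0,0,0]])

```text
clock: 24.28
eef_pos: [519.7, -110.0, 68.4]
eef_rot: [-3.141, -0.0, 1.622]
wrist_force: [-3.4, -1.6, 0.4]
finger_gap: 36.0
finger_force: 30.0
```

Call:
arm_command(steps=[[0,0.3,-0.2,0,0],[0,0.5,-0.2,0,0],[0,0.5,-0.2,0,0]])

```text
clock: 24.65
eef_pos: [519.6, -109.5, 68.4]
eef_rot: [3.142, -0.0, 1.622]
wrist_force: [-0.7, -2.4, -2.3]
finger_gap: 35.7
finger_force: 30.0
```

Call:
arm_command(steps=[[0,0.3,0,0,0],[0,0.5,0,0,0],[0,0.5,0,0,0]])

```text
clock: 25.02
eef_pos: [519.6, -109.0, 68.4]
eef_rot: [3.142, -0.0, 1.622]
wrist_force: [-0.9, -1.2, -2.3]
finger_gap: 35.4
finger_force: 30.0
```

Call:
arm_command(steps=[[0,0.3,0,0,0],[0,0.5,0,0,0],[0,0.5,0,0,0]])

```text
clock: 25.4
eef_pos: [519.5, -108.4, 68.4]
eef_rot: [3.142, -0.0, 1.622]
wrist_force: [0.6, 0.0, -3.6]
finger_gap: 35.4
finger_force: 30.0
```

Call:
arm_command(steps=[[0,0.3,0,0,0],[0,0.5,0,0,0],[0,0.5,0,0,0]])

```text
clock: 25.78
eef_pos: [519.5, -107.9, 68.4]
eef_rot: [3.142, -0.0, 1.622]
wrist_force: [1.2, 2.4, -2.7]
finger_gap: 35.7
finger_force: 30.0
```

The push has gone to a pull (+2.4 N): the barb is rolling over the ledge's back edge.

Call:
arm_command(steps=[[0,0.3,0,0,0],[0,0.5,0,0,0],[0,0.5,0,0,0]])

```text
clock: 26.15
eef_pos: [519.5, -107.3, 68.4]
eef_rot: [-3.142, -0.0, 1.622]
wrist_force: [2.2, 5.5, -2.3]
finger_gap: 35.4
finger_force: 30.0
```

Call:
arm_command(steps=[[0,0.3,0,0,0],[0,0.5,0,0,0],[0,0.5,0,0,0]])

```text
clock: 26.52
eef_pos: [519.5, -107.2, 68.5]
eef_rot: [3.141, 0.0, 1.622]
wrist_force: [1.3, 1.4, -3.6]
finger_gap: 35.9
finger_force: 30.0
```

Call:
arm_command(steps=[[0,0.3,0,0,0],[0,0.5,0,0,0],[0,0.5,0,0,0]])

```text
clock: 26.9
eef_pos: [519.5, -106.8, 68.5]
eef_rot: [3.141, 0.0, 1.622]
wrist_force: [2.7, -2.4, -3.0]
finger_gap: 35.6
finger_force: 30.0
```

Call:
arm_command(steps=[[0,0.3,0,0,0],[0,0.3,0,0,0]])

```text
clock: 27.15
eef_pos: [519.4, -106.5, 68.5]
eef_rot: [3.141, 0.001, 1.622]
wrist_force: [0.8, -3.8, -3.2]
finger_gap: 35.7
finger_force: 30.0
```

Call:
arm_command(steps=[[0,0.3,0,0,0],[0,0.5,0,0,0],[0,0.5,0,0,0]])

```text
clock: 27.52
eef_pos: [519.4, -106.3, 68.5]
eef_rot: [3.141, 0.001, 1.622]
wrist_force: [2.0, -7.2, -3.2]
finger_gap: 35.7
finger_force: 30.0
```

Run:
```python
from h import *
s=monitor.read_state();print(s['wrist_force'])
a=snap('top');b=snap('side')
im=np.vstack([cv2.resize(a['img'][205:245,195:265],(525,300),interpolation=cv2.INTER_CUBIC),cv2.resize(b['img'][200:260,220:325],(525,300),interpolation=cv2.INTER_CUBIC)])
cv2.imwrite('pics/e.png',im[:,:,::-1])
```

```text
[ 2.03329542 -7.15431095 -3.15641663]
```

View pics/e.png

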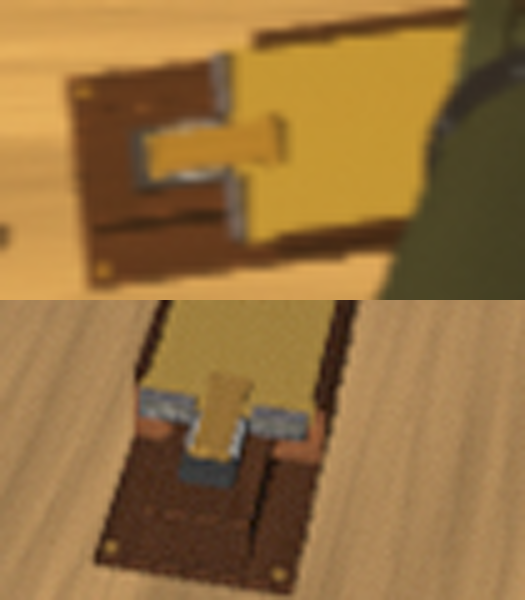

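The picture shows the lid edge on the felt pads and the tab over the steel ledge. I'll tug gently to test the lock.

Call:
arm_command(steps=[[0,-0.5,0,0,0],[0,-1,0,0,0],[0,-1.5,0,0,0],[0,-1.5,0,0,0]])

```text
clock: 28.12
eef_pos: [519.5, -107.0, 68.4]
eef_rot: [-3.142, -0.0, 1.622]
wrist_force: [1.1, 1.2, -1.8]
finger_gap: 35.7
finger_force: 30.0
```

Call:
arm_command(steps=[[0,-0.4,0,0,0],[0,-0.7,0,0,0],[0,-0.7,0,0,0]])

```text
clock: 28.5
eef_pos: [519.5, -107.4, 68.4]
eef_rot: [-3.141, -0.001, 1.622]
wrist_force: [1.1, 7.0, -0.6]
finger_gap: 35.7
finger_force: 30.0
```

It holds against a 7 N tug. I'll ease back onto the pads, let go and retreat.

Call:
arm_command(steps=[[0,0.6,0,0,0],[0,1.2,0,0,0],[0,1.7,0,0,0],[0,1.7,0,0,0]])

```text
clock: 29.0
eef_pos: [519.4, -106.6, 68.5]
eef_rot: [3.141, 0.001, 1.622]
wrist_force: [1.2, -4.3, -3.2]
finger_gap: 36.2
finger_force: 30.0
```

Call:
arm_command(steps=[[0.7,0,0,0,0],[0.7,0,0,0,0],[0.7,0,0,0,0],[0.7,0,0,0,0],[0.7,0,0,-20,0],[0.7,0,0,-60,0],[0.7,0,0,-110,0],[0.7,0,0,-110,0]])

```text
clock: 30.0
eef_pos: [520.8, -106.6, 182.0]
eef_rot: [3.136, 0.002, 1.622]
wrist_force: [-0.1, -0.7, -1.5]
finger_gap: 66.0
finger_force: 0.0
```

Run:
```python
from h import *
s=monitor.read_state();print(s['clock'],s['eef_pos'],s['wrist_force'])
d=snap('wrist');b=snap('side')
im=np.hstack([cv2.resize(d['img'],(400,300)),cv2.resize(b['img'][190:265,220:320],(400,300),interpolation=cv2.INTER_CUBIC)])
cv2.imwrite('pics/f.png',im[:,:,::-1])
```

```text
30.0 [ 520.75944725 -106.56788433  182.00622184] [-0.06946307 -0.70561775 -1.45134301]
```

View pics/f.png

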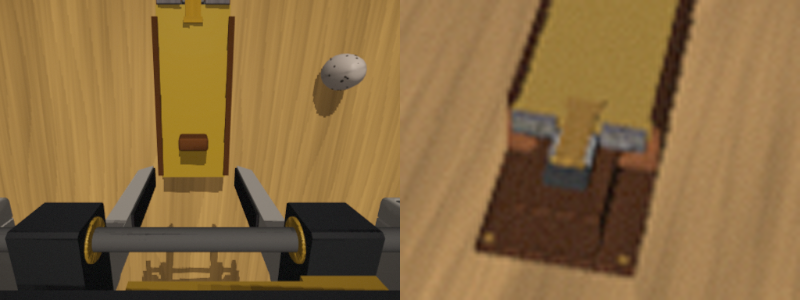

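The lid stays shut on its pads with nothing touching it, and the egg has not moved. I'm handing the job in.

```bash
python3 -c "
from h import *
print(job.sign_off())"
```

```text
the job is handed in; nothing more can be done
None
```

The bronze reamer is in its case and the lid is shut: it clicked, then held against a 7 N tug. The push never read above about 7.3 N, the egg and pegs were left alone, and the job was handed in at about 30 s with no verdict shown.

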